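# Set the tube jig's length stop against its slack and load the tube

## Robot

A 6-joint arm with a two-finger parallel gripper is mounted at the origin on the work surface. World frame = base frame: x ahead of the robot, y to its left, z up, the work surface at z = 0. Lengths are in m, angles in rad, forces in N, time in s.
With the tool pointing down it reaches from about 0.35 to 0.775 m from the base axis. Payload 7.3 kg.
Tool frame: the origin (TCP) lies at the centre of the arm's flange, where the gripper is bolted on; the fingertips stand 178 mm ahead of it and the grasp point (between the pads) lies 159 mm ahead of it (tip_extent is the distance from the TCP to the fingertips, in m); z points along the fingers, y is the line along which they close (so a half turn about z gives the same grasp; the last joint's range is limited). The gripper opens to 92 mm and grips with 3 to 60 N. Pads are 19 mm wide; open, the fingers measure 130 mm over their backs; the gripper's body (75 mm by 190 mm) begins 47 mm behind the grasp point.
Start: joints at [-1.486, 0.342, 1.524, -0, 1.275, -0.146], TCP at [0.12, -0.511, 0.405] pointing down, gripper open.
Joint ranges: [-2.53, 2.53], [-0.77, 2.02], [0.04, 2.7], [-1, 4.14], [0.28, 2.66], [-3.11, 3.11]. Speed limits (rad/s): [2.57, 2.57, 3.14, 3.14, 3.14, 3.14].

## Interface

Orientations are given as [roll, pitch, yaw] about the fixed x, y, z axes, in that order (R = Rz(yaw) Ry(pitch) Rx(roll)).
In Python, from cell import * gives the robot as it stands.
- The arm moves only by the tool arm_command, never from a script. Its arguments are lists of equal length, an entry for each row: "xyz": the shift along the world's x, y, z in mm, a list of three; "spin": the turn about the world's z in degrees. In form: {"xyz": [[tx, ty, tz], ...], "spin": [spin, ...]}. A call has 1 to 20 rows; each row shifts and turns the commanded pose from where the row before left it; what a row does not reach is not made up. A row lasts 1/10 s, in which the tool goes at most 50 mm and 8.59 degrees, less where a joint would pass 70% of its speed; a pose out of reach is approached as far as the arm can. A call with a gripper value outside its range is refused whole. "jaw" is the opening, from -1 (shut) to 1 (fully open), set as the call begins (left out, the last holds). The fingers move at their own pace and stop on an object; "squeeze" is the grip in N (left out, the last holds). Time passes only in rows, so rows that do not move let the fingers close. It gives the time, the measured TCP pose, the force, the opening and the grip force at its end, in the units of the state.
- observe(): the state, without advancing time (a new reading comes with each control period).
- read_camera(name): name is "scene" or "side" or "wrist"; returns a dict with "img" (420x560x3 uint8, red, green, blue), "depth" (420x560 float32, m along the optical axis (not along the pixel's ray), 0 where there is no reading), "fx", "fy", "cx", "cy" (pixels), "world_from_camera" (4x4, takes a point from camera to world coordinates). Camera axes: x right, y up, looking along -z (the intrinsics and any distortion apply to the point x, -y, -z); pixel columns grow to the right and rows downward; lengths in m; the calibration is good to about 2 mm. A picture is of the moment at which its call begins.
- hand_in(): hands the job in; it is judged then, once.
The state is a dict: "time": time; "qpos": joint angles; "qvel": joint speeds; "joint_efforts": joint torques, N m; "tool_pos": TCP position; "tool_rot": TCP orientation; "contact_force": force on the tool from outside, world axes, zero at the start; "torque": the same for the moment, N m; "opening": finger opening in m; "grip_force": force on a finger pad.
Only numpy, scipy, OpenCV 4.12 (cv2) and the standard library are available. Lean on these libraries where they do the work, as an engineer would, in place of code of your own. Each camera call takes 0.05 s, during which the arm holds its last target. There are 200 camera calls.

## Task

The length stop of this tube-cutting jig has a worn, slack screw: crank the stop out well past the brass index mark, then wind it back in towards the saw slot until its pointer stands on the mark, so that the slack is taken up. Then lay the tube in the V bed and slide its end up against the stop, pressing for a moment with about 10 N (it dents easily) without shifting the stop off the mark, and let go. Leave the index and the other things on the bench where they are.

Things in the scene. Friction and masses are not known exactly. Their poses are not given: they have to be found in the camera images.
- jig: Tube-cutting jig of dark cast iron, fixed. Origin on the bench top under the saw slot; y axis level along the bed, from the V bed (-y) past the slot (y = 0) to the crank (+y); z up. Base plate 90 x 310 x 14 mm, y -165 to 145. Bearing pedestal at y 118 to 142, 105 mm high; drum of 18 mm radius at y 146 to 164. The scale rail with the index runs along the +x side, x = 64 mm.
- bed (a point): Middle of the bright steel V bed (two 45 degree flats, jig y -165 to -6.5 mm), where the axis of a tube lying in it runs: 80 mm above the bench, 85 mm from the slot. Axes as the jig's. The V's edges rise only to 74.5 mm above the bench, so fingertips can straddle a tube lying in it.
- slot (a point): Centre of the 3 mm saw slot, on the tube's axis, 80 mm above the bench. Four saw-guide cheeks stand beside it, jig y -6.5 to +6.5 mm, 112 mm high, 27 mm clear between them for the tube to pass. A short V, y 6.5 to 18 mm, carries the tube beyond.
- stop: Length stop: dark steel block 44 x 48 x 46 mm with the nut's brass flange at its back. Origin at the centre of its round steel face (28 mm diameter), on the tube's axis, facing the jig's -y; axes as the jig's. It slides only along the jig's y, 19 to 68 mm from the slot. A push along +y shifts it under about 2 N as far as its screw's slack allows; with the slack taken up by winding in, it holds.
- pointer (a point): Tip of the thin steel pointer (2.4 mm thick) on the +x side of the stop, 45 mm in x and 10 mm in y from the stop's origin. Moves with the stop; axes as the jig's.
- mark (a point): Tip of the thin brass finger (2.4 mm thick) of the index, a brass block 18 x 16 x 16 mm with a small thumb screw, clamped on the scale rail: the mark to set to. Axes as the jig's. Pointer and finger face each other tip to tip, 1 mm apart in x, when their jig y is equal. 47 to 62 mm from the slot.
- handle (a point): Grip point of the crank's dark wooden handle: a level round grip along the jig's y, 15 mm diameter, 46 mm long; this point lies on its axis, 14 mm from its outer end. It circles round crank_axis at 30 mm radius and spins freely on its pin, so a gripper from above, closing across it, can keep its direction all the way round.
- crank_axis (a point): Point on the crank's level turning axis (along the jig's y), 80 mm above the bench, in the plane in which point handle circles. Turned from the top over to the jig's -x side and down (clockwise seen from the crank's end) it winds the stop in, towards the slot; the other way winds it out. 10 mm a turn. About 2 N at the handle; it stays where left.
- crank (a joint): Crank angle (rad), 0 with the handle straight up, growing as it winds in. The worn nut has 4.5 mm of slack, just under half a turn (2.83 rad): after each reversal the crank turns freely up to that far before the stop moves.
- tube: Bright metal tube, 20 mm diameter, 180 mm long, 90 to 180 g. Origin at its middle, on its axis; its y axis runs along it. Either end may go to the stop. It starts on the wooden rest, its axis 36 mm above the bench.
- rest: Low wooden rest on the bench, fixed: plank 56 x 150 x 10 mm with two V blocks at y -55 and +55 mm (each 26 mm long), edges 31 mm high, that carry the tube along its y axis. Between the blocks the tube is free to grip. Origin under its centre.
- hammer: Hammer, dark wooden handle, 250 mm long, lying beyond the jig.
- mandrel: Tapered steel ring mandrel, 300 mm long, 25 mm thick, lying just beyond the jig.
- dish: White porcelain dish, 90 mm across, 35 mm high.
- torch: Gas torch: steel can 66 mm across with a white burner head, 205 mm high.
- pliers: Pliers with orange handles, 132 mm long, lying flat.
- benchblock: Steel bench block 75 x 75 x 25 mm.
- file: Flat file with a pale wooden handle, 280 mm long.
There are look-alikes about, which are no part of the job. Leave any blue look-alike of the tube alone.

How it is judged:
On the way, in this order (a step that is already met when the one before it is completed fails the run):
1. the stop has been wound out past the mark by more than 3 mm (y of pointer in the frame of mark above 0.003 m), for 0.1 s.
2. the stop stands within 2 mm of the mark, the tube not touching it (y of pointer in the frame of mark between -0.002 and 0.002 m and contact force between tube and stop below 0.05 N and linear speed of stop below 0.003 m/s), for 0.3 s.
3. the tube is pressed against the stop with at least 6 N (contact force between tube and stop above 6 N), for 0.3 s.
At the end, for the whole second after the job is handed in: The stop's pointer is within 2 mm of the mark along the jig; the tube lies at rest in the V bed (axis within 3 mm of the bed's, under 0.04 rad), its end within 2 mm of the stop face (y of pointer in the frame of mark between -0.002 and 0.002 m and y of tube in the frame of stop between -0.092 and -0.088 m and x of tube in the frame of stop between -0.003 and 0.003 m and z of tube in the frame of stop between -0.003 and 0.003 m and angle between the y axis of tube and the y axis of jig, either way round below 0.04 rad and linear speed of tube below 0.01 m/s); the robot touches nothing.
It fails at once if the tube is pushed against the stop with more than 18 N (contact force between tube and stop above 18 N).
It fails at once if the index is shifted by more than 1.5 mm (distance of mark from where it was at the start of the episode above 0.0015 m).
It fails at once if another thing on the bench is moved by more than 30 mm (distance of any of hammer, mandrel, dish, torch, pliers, benchblock, file from where it was at the start of the episode above 0.03 m).
It also fails if it takes over 72 s, if anything falls off the work surface, if the arm or the gripper's body presses on something with over 40 N, if the wrist force passes 120 N, or if a joint passes its speed limit or range.

## Working session

There is one attempt and no reset: what is moved stays moved. The work goes in short steps, Python scripts to look and compute and a tool call to move; the robot and the scene stay as the last step left them, time stands still between calls to the robot, and variables do not carry over. Pictures are saved under pics/ and viewed, at most 10 in all, crops included, and the job is handed in when it is done.

Besides the shell and the picture viewer there is one more tool, called after "Request:" in YAML: its name, and indented under it one key for each argument. arm_command: Moves the arm, as the interface text tells. Its arguments: {"type":"object","properties":{"xyz":{"type":"array","items":{"type":"array","items":{"type":"number"}}},"spin":{"type":"array","items":{"type":"number"}},"jaw":{"type":"number"},"squeeze":{"type":"number"}},"required":["xyz","spin"]}

```bash
mkdir -p pics; cat > h.py <<'E'
from cell import *
import numpy as np, cv2
def cap(name):
    c=read_camera(name); np.savez('%s.npz'%name,**c); return c
def load(name): return dict(np.load('%s.npz'%name))
def pt(c,u,v,d=None):
    if d is None:
        p=c['depth'][int(v)-1:int(v)+2,int(u)-1:int(u)+2]; p=p[p>0]; d=np.median(p) if len(p) else np.nan
    T=c['world_from_camera']
    return (T@np.array([(u-c['cx'])/c['fx']*d,-(v-c['cy'])/c['fy']*d,-d,1]))[:3]
def ptz(c,u,v,z):
    T=c['world_from_camera']; o=T[:3,3]; r=T[:3,:3]@np.array([(u-c['cx'])/c['fx'],-(v-c['cy'])/c['fy'],-1])
    return o+r*(z-o[2])/r[2]
def save(img,n): cv2.imwrite('pics/'+n,cv2.cvtColor(img,cv2.COLOR_RGB2BGR))
E
python3 - <<'E'
from h import *
for n in ['scene','side']:
    c=cap(n); save(c['img'],n+'0.png'); print(n,c['fx'],c['cx'],c['cy'],c['world_from_camera'].round(3).tolist(), [k for k in c])
s=observe();print(s['time'],s['tool_pos'],s['tool_rot'],s['opening'])
E
```

```text
scene 393.8144879079208 278.90587123402605 208.382588226385 [[0.594, -0.454, 0.664, 1.174], [0.804, 0.359, -0.473, -0.416], [-0.023, 0.815, 0.579, 0.644], [0.0, 0.0, 0.0, 1.0]] ['img', 'depth', 'fx', 'fy', 'cx', 'cy', 'world_from_camera']
side 407.19824442047843 280.93730276173926 208.37955656955268 [[-0.986, 0.102, -0.132, 0.405], [-0.166, -0.642, 0.749, 0.76], [-0.008, 0.76, 0.65, 0.73], [0.0, 0.0, 0.0, 1.0]] ['img', 'depth', 'fx', 'fy', 'cx', 'cy', 'world_from_camera']
0.1 [ 0.12010479 -0.51094873  0.40413529] [-3.14024849e+00 -2.06883204e-04  2.30829690e-01] 0.09210159069415187
```

View pics/scene0.png

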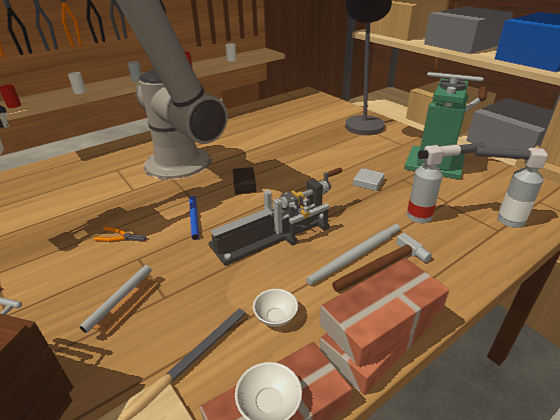

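View pics/side0.png

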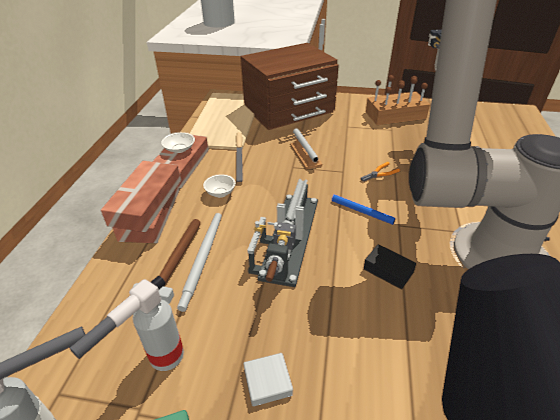

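The scene picture shows the jig at about (275,225) with its crank at (333,178), and the bright tube on the wooden rest at (117,298). The blue look-alike is at (195,217) and the grey tapered mandrel at (355,255). The tube on the rest fits the description, so I'll confirm it in an enlarged crop.

```bash
python3 - <<'E'
from h import *
a=load('scene')['img'];b=load('side')['img']
r=lambda i,x,y,w,h,s: cv2.resize(i[y:y+h,x:x+w],None,fx=s,fy=s,interpolation=cv2.INTER_CUBIC)
save(r(a,255,160,95,90,6),'c1.png')           # 570x540
im=np.zeros((600,800,3),np.uint8)
im[:600,:480]=r(b,240,170,80,100,6)+0; 
t=r(a,70,255,80,85,4); im[:340,480:800]=t
t=r(b,285,120,40,50,5); im[345:595,490:690]=t
save(im,'c2.png')
E
```

```text
(no output)
```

View pics/c1.png

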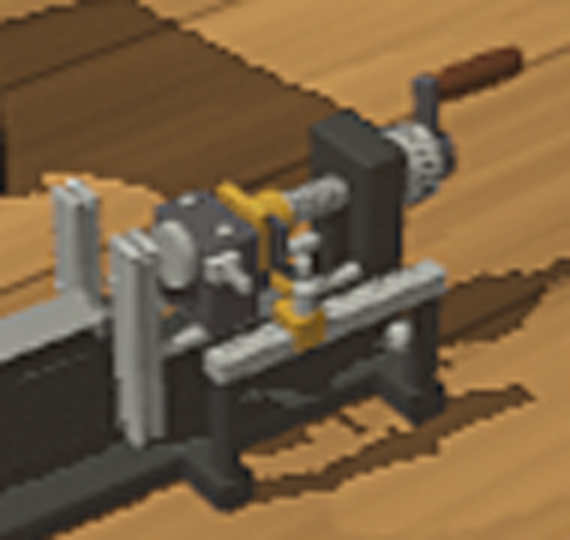

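View pics/c2.png

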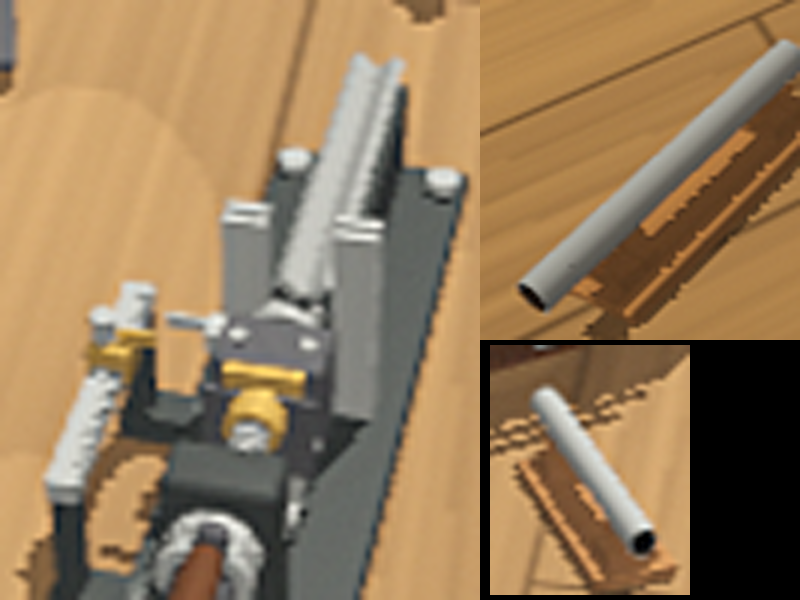

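```bash
python3 - <<'E'
from h import *
a=load('scene');b=load('side')
A=lambda u,v:(255+u/6,160+v/6); B=lambda u,v:(240+u/6,170+v/6)
for n,c,p,z in [('ped',a,A(357,140),.105),('ped',b,B(220,475),.105),('plateFR',b,B(465,178),.014),('plateFL',b,B(272,175),.014),('hout',a,A(518,62),None),('hin',a,A(445,85),None),('stopface',a,A(178,255),.08),('railF',a,A(215,365),None),('railB',a,A(438,270),None),('cheek',b,B(247,212),.112),('cheek',b,B(358,232),.112),('tube1',a,(70+57/4,255+293/4),None),('tube1',a,(84.5,327),.036),('tube2',a,(147,268),None),('tube2',a,(147,268),.046)]:
    print(n,pt(c,*p).round(4),ptz(c,*p,z).round(4) if z else '')
w=cap('wrist');print(w['world_from_camera'].round(3).tolist(),w['fx'])
E
```

```text
ped [0.5241 0.1624 0.1061] [0.5227 0.1636 0.105 ]
ped [0.5179 0.1725 0.1062] [0.5181 0.1714 0.105 ]
plateFR [ 0.4565 -0.1318  0.0032] [ 0.4557 -0.1186  0.014 ]
plateFL [ 0.544  -0.106   0.0147] [ 0.5442 -0.1068  0.014 ]
hout [0.5251 0.2559 0.1115] 
hin [0.5218 0.2149 0.1131] 
stopface [0.5213 0.0676 0.085 ] [0.5154 0.072  0.08  ]
railF [0.5765 0.0441 0.0715] 
railB [0.5851 0.1559 0.0741] 
cheek [0.5314 0.0345 0.1107] [0.5312 0.036  0.112 ]
cheek [0.4866 0.0402 0.1111] [0.4865 0.0412 0.112 ]
tube1 [ 0.5695 -0.4407  0.0422] 
tube1 [ 0.5685 -0.4395  0.0439] [ 0.5605 -0.4398  0.036 ]
tube2 [ 0.4874 -0.2866  0.0435] 
tube2 [ 0.4874 -0.2866  0.0435] [ 0.4902 -0.2871  0.046 ]
[[0.228, 0.933, 0.279, 0.196], [-0.974, 0.218, 0.064, -0.493], [-0.002, -0.287, 0.958, 0.384], [0.0, 0.0, 0.0, 1.0]] 295.19848796289574
```

Request:
arm_command:
  xyz:
    - [23,32,-3]
    - [23,32,-3]
    - [23,32,-3]
    - [23,32,-3]
    - [23,32,-3]
    - [23,32,-3]
    - [23,32,-3]
    - [23,32,-3]
    - [23,32,-3]
    - [23,32,-3]
    - [23,32,-3]
    - [23,32,-3]
    - [23,32,-3]
    - [23,32,-3]
    - [23,32,-3]
    - [23,32,-3]
    - [23,32,-3]
    - [0,0,0]
  spin: [4,4,4,4,4,4,4,4,4,4,4,4,4,4,4,4,4,4]

```text
time: 1.95
tool_pos: [0.5127, 0.0362, 0.3529]
tool_rot: [3.141, -0.001, 1.494]
contact_force: [0.6, -0.5, -0.2]
opening: 0.0913
grip_force: 0.0
```

```bash
python3 - <<'E'
from h import *
c=cap('wrist'); s=observe();print(s['time'],s['tool_pos'],s['tool_rot'],s['contact_force'])
save(cv2.resize(c['img'],(800,600),interpolation=cv2.INTER_CUBIC),'w1.png')
E
```

```text
2.0 [0.51183285 0.03484364 0.3529594 ] [-3.14069306e+00 -1.57841703e-04  1.49712700e+00] [ 0.06421285  0.42106658 -0.22775873]
```

View pics/w1.png

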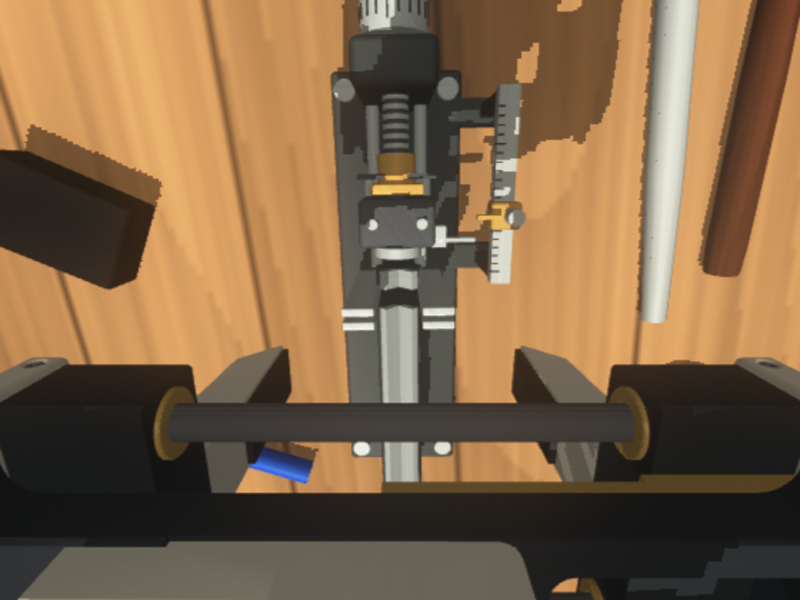

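```bash
python3 - <<'E'
from h import *
c=load('wrist')
k=.7
for n,u,v,z in [('slot c',398.5,319.5,.112),('slotL',358,320,.112),('slotR',439,318.5,.112),('ped front c',394,93,.105),('Vc',399,440,.0745),('Vc2',401,345,.0745),('pointer',472,240,.08),('finger',480,217,.08),('stop L',372,225,.1),('stopface',398,262,.09),('plate cornerL',331,73,.014),('plate cornerR',460,71,.014),('plateB L',351,455,.014),('plateB R',452,455,.014),('railF',500,282,.08),('railB',510,86,.08)]:
    print(n,ptz(c,u*k,v*k,z).round(4),pt(c,u*k,v*k).round(4))
for u in range(440,492,4): print(u, [pt(c,u*k,v*k)[2].round(3) for v in (212,216,220,236,240,244)])
E
```

```text
slot c [0.512  0.0368 0.112 ] [0.5105 0.0207 0.0658]
slotL [0.4896 0.0383 0.112 ] [0.489  0.0369 0.1079]
slotR [0.5343 0.0357 0.112 ] [0.5348 0.0331 0.1049]
ped front c [0.5189 0.152  0.105 ] [0.5189 0.1549 0.0873]
Vc [ 0.5039 -0.0664  0.0745] [0.5147 0.0614 0.2574]
Vc2 [0.511  0.0059 0.0745] [0.5107 0.0023 0.066 ]
pointer [0.5589 0.0725 0.08  ] [0.5576 0.0738 0.0881]
finger [0.564  0.0858 0.08  ] [0.5626 0.0866 0.088 ]
stop L [0.5015 0.0883 0.1   ] [0.501  0.0875 0.0931]
stopface [0.5138 0.0646 0.09  ] [0.5127 0.0545 0.0402]
plate cornerL [0.4771 0.1828 0.014 ] [ 4.753e-01  1.859e-01 -1.000e-04]
plate cornerR [0.5645 0.1773 0.014 ] [ 0.5666  0.1801 -0.0006]
plateB L [ 0.4567 -0.1207  0.014 ] [ 0.4538 -0.1316 -0.0008]
plateB R [ 0.5459 -0.1277  0.014 ] [ 5.471e-01 -1.385e-01 -2.000e-04]
railF [0.5753 0.0452 0.08  ] [0.5766 0.0437 0.0744]
railB [0.5819 0.1547 0.08  ] [0.5831 0.1554 0.0753]
440 [np.float64(0.013), np.float64(0.014), np.float64(0.014), np.float64(0.088), np.float64(0.089), np.float64(0.089)]
444 [np.float64(0.013), np.float64(0.014), np.float64(0.013), np.float64(0.088)
[... 638 characters left out ...]
oat64(-0.001), np.float64(-0.001), np.float64(-0.001), np.float64(0.082), np.float64(0.088), np.float64(0.009)]
472 [np.float64(-0.001), np.float64(-0.001), np.float64(-0.001), np.float64(0.083), np.float64(0.088), np.float64(0.01)]
476 [np.float64(-0.0), np.float64(0.084), np.float64(-0.0), np.float64(0.0), np.float64(0.001), np.float64(0.009)]
480 [np.float64(-0.001), np.float64(0.088), np.float64(0.0), np.float64(-0.001), np.float64(0.001), np.float64(0.01)]
484 [np.float64(-0.0), np.float64(0.088), np.float64(-0.0), np.float64(-0.001), np.float64(-0.0), np.float64(0.01)]
488 [np.float64(0.072), np.float64(0.088), np.float64(0.076), np.float64(0.001), np.float64(0.002), np.float64(0.013)]
```

```bash
cat >> h.py <<'E'
O=np.array([.512,.037,0]); a=np.deg2rad(-3.8)
R=np.array([[np.cos(a),-np.sin(a),0],[np.sin(a),np.cos(a),0],[0,0,1]])
def cloud(c):
    v,u=np.mgrid[:420,:560]; d=c['depth']; P=np.stack([(u-c['cx'])/c['fx']*d,-(v-c['cy'])/c['fy']*d,-d],-1)
    return P@c['world_from_camera'][:3,:3].T+c['world_from_camera'][:3,3]
E
python3 - <<'E'
from h import *
for n in ['scene','side']:
    c=load(n); P=(cloud(c)-O)@R; m=(c['depth']>0)&(abs(P[...,0])<.06)&(P[...,1]>.167)&(P[...,1]<.25)&(P[...,2]>.03)
    Q=P[m]; col=c['img'][m]
    w=(col[:,0].astype(int)-col[:,2])>25; H=Q[w]
    print(n,len(Q),len(H)); print(np.percentile(H,[2,10,25,50,75,90,98],axis=0).round(4).tolist())
    for y in np.arange(.165,.23,.01):
        s=H[abs(H[:,1]-y)<.005]
        if len(s): print(y.round(3),len(s),s.mean(0).round(4),s.min(0).round(4),s.max(0).round(4))
    # tube
    W=cloud(c); m=(W[...,0]>.44)&(W[...,0]<.6)&(W[...,1]<-.26)&(W[...,1]>-.46)&(W[...,2]>.034)&(W[...,2]<.05)
    T=W[m]; mu=T.mean(0); d=np.linalg.svd(T-mu,full_matrices=0)[2][0]; t=(T-mu)@d
    mid=mu+d*(t.max()+t.min())/2; print('tube',len(T),mid.round(4),d.round(4),np.ptp(t).round(4),np.degrees(np.arctan2(-d[0]*np.sign(d[1]),abs(d[1]))).round(2), T[:,2].max())
E
```

```text
scene 114 82
[[-0.0116, 0.1722, 0.1023], [-0.0081, 0.1775, 0.1076], [-0.0053, 0.1835, 0.1106], [-0.0027, 0.1941, 0.1147], [-0.0009, 0.2053, 0.1173], [-0.0002, 0.2129, 0.1183], [0.0013, 0.2181, 0.119]]
0.165 1 [-0.0143  0.168   0.0988] [-0.0143  0.168   0.0988] [-0.0143  0.168   0.0988]
0.175 12 [-0.0039  0.1765  0.111 ] [-0.0121  0.1713  0.0859] [0.0081 0.1799 0.1176]
0.185 19 [-0.0033  0.1846  0.1141] [-0.0089  0.18    0.1057] [0.0003 0.1897 0.119 ]
0.195 18 [-0.0035  0.1949  0.1141] [-0.0087  0.1913  0.1044] [-0.      0.1995  0.119 ]
0.205 19 [-0.0027  0.2051  0.114 ] [-0.0084  0.2001  0.1055] [0.0008 0.2096 0.119 ]
0.215 13 [-0.0027  0.2147  0.1139] [-0.0082  0.2102  0.1099] [0.002  0.2197 0.1184]
tube 849 [ 0.5268 -0.363   0.0431] [ 0.4602 -0.8878 -0.0018] 0.1807 27.4 0.04943235471441143
side 209 142
[[-0.0142, 0.1758, 0.0928], [-0.0131, 0.1815, 0.1113], [-0.0115, 0.1912, 0.1139], [-0.0086, 0.203, 0.1161], [-0.0053, 0.2155, 0.1173], [-0.0033, 0.2216, 0.1182], [-0.0015, 0.2231, 0.1195]]
0.175 9 [-0.0095  0.1762  0.1007] [-0.0124  0.1712  0.0748] [-0.0071  0.1797  0.1156]
0.185 23 [-0.0083  0.1846  0.1161] [-0.013   0.1802  0.1085] [-0.0022  0.1894  0.1199]
0.195 28 [-0.0088  0.1951  0.1163] [-0.0141  0.1904  0.1114] [-0.0015  0.1999  0.1199]
0.205 30 [-0.0081  0.2049  0.116 ] [-0.0143  0.2001  0.1092] [-0.001   0.2099  0.1202]
0.215 31 [-0.0085  0.2149  0.1157] [-0.0144  0.21    0.1101] [-0.0013  0.2199  0.1187]
0.225 21 [-0.008   0.2221  0.1132] [-0.0135  0.2204  0.1077] [-0.0031  0.224   0.1171]
tube 227 [ 0.5268 -0.3618  0.0435] [-0.4681  0.8836 -0.0103] 0.1851 27.91 0.049461189596199384
```

Request:
arm_command:
  xyz:
    - [1,35,0]
    - [1,35,0]
    - [1,35,0]
    - [1,35,0]
    - [1,35,0]
    - [1,33,0]
    - [0,0,-25]
    - [0,0,-25]
    - [0,0,-20]
    - [0,0,-14]
    - [0,0,0]
    - [0,0,0]
  spin: [0.4,0,0,0,0,0,0,0,0,0,0,0]

```text
time: 3.2
tool_pos: [0.5173, 0.2406, 0.27]
tool_rot: [-3.141, 0.0, 1.493]
contact_force: [0.5, -0.6, 0.5]
opening: 0.0918
grip_force: 0.0
```

Request:
arm_command:
  xyz:
    - [0,0,0]
    - [0,0,0]
    - [0,0,0]
    - [0,0,0]
    - [0,0,0]
    - [0,0,0]
    - [0,0,0]
    - [0,0,0]
  spin: [0,0,0,0,0,0,0,0]
  jaw: -1
  squeeze: 10

```text
time: 4.0
tool_pos: [0.5171, 0.2409, 0.2697]
tool_rot: [3.142, 0.0, 1.494]
contact_force: [0.6, -0.1, 0.6]
opening: 0.0325
grip_force: 0.0
```

```bash
python3 - <<'E'
from h import *
s=observe();print(s['time'],s['tool_pos'],s['tool_rot'],s['contact_force'],s['opening'])
p=(np.array(s['tool_pos'])-O)@R; print('jig',p, 'z',p[2]-.159)
import math
# suggested winding-out table: 20 deg steps from th0
th0=math.atan2(.0075,.029)
c=[(-30*math.sin(th0-math.radians(18)*i),30*math.cos(th0-math.radians(18)*i)) for i in range(21)]
for i in range(20):
    dx,dz=c[i+1][0]-c[i][0],c[i+1][1]-c[i][1]; print('[%.1f, %.1f, %.1f],'%(dx*.998,-dx*.066,dz),end=' ')
E
```

```text
4.0 [0.51710969 0.24093142 0.26970481] [3.14158384e+00 7.43433113e-05 1.49442316e+00] [ 0.57982054 -0.11301541  0.59398507] 0.03253531712053877
jig [-0.00841687  0.20382171  0.26970481] z 0.11070480522704976
[9.3, -0.6, 0.9], [9.1, -0.6, -2.0], [8.1, -0.5, -4.8], [6.2, -0.4, -7.0], [3.7, -0.2, -8.6], [0.9, -0.1, -9.3], [-2.0, 0.1, -9.2], [-4.8, 0.3, -8.1], [-7.0, 0.5, -6.2], [-8.6, 0.6, -3.7], [-9.3, 0.6, -0.9], [-9.1, 0.6, 2.0], [-8.1, 0.5, 4.8], [-6.2, 0.4, 7.0], [-3.7, 0.2, 8.6], [-0.9, 0.1, 9.3], [2.0, -0.1, 9.2], [4.8, -0.3, 8.1], [7.0, -0.5, 6.2], [8.6, -0.6, 3.7],
```

Request:
arm_command:
  xyz:
    - [0,0,0]
    - [0,0,0]
    - [0,0,0]
    - [0,0,0]
    - [0,0,0]
  spin: [0,0,0,0,0]

```text
time: 4.5
tool_pos: [0.5173, 0.2409, 0.2698]
tool_rot: [3.141, -0.0, 1.495]
contact_force: [1.6, -1.0, -0.9]
opening: 0.0148
grip_force: 10.0
```

Request:
arm_command:
  xyz:
    - [9.3,-0.6,0.9]
    - [9.1,-0.6,-2.0]
    - [8.1,-0.5,-4.8]
    - [6.2,-0.4,-7.0]
    - [3.7,-0.2,-8.6]
  spin: [0,0,0,0,0]

```text
time: 5.0
tool_pos: [0.5537, 0.2386, 0.2471]
tool_rot: [-3.139, 0.0, 1.494]
contact_force: [-8.2, 1.0, 0.2]
opening: 0.0142
grip_force: 10.0
```

Request:
arm_command:
  xyz:
    - [0,0,-9.3]
    - [-2.0,0.1,-9.2]
    - [-4.8,0.3,-8.1]
    - [-7.0,0.5,-6.2]
    - [-8.6,0.6,-3.7]
  spin: [0,0,0,0,0]

```text
time: 5.5
tool_pos: [0.5314, 0.24, 0.2115]
tool_rot: [3.138, -0.0, 1.494]
contact_force: [2.2, -0.9, 1.2]
opening: 0.0144
grip_force: 10.0
```

Request:
arm_command:
  xyz:
    - [-9.3,0.6,-0.9]
    - [-9.1,0.6,2.0]
    - [-8.1,0.5,4.8]
    - [-6.2,0.4,7.0]
    - [-3.7,0.2,8.6]
  spin: [0,0,0,0,0]

```text
time: 6.0
tool_pos: [0.4943, 0.2424, 0.2341]
tool_rot: [3.141, 0.0, 1.495]
contact_force: [5.0, -1.8, -2.9]
opening: 0.0147
grip_force: 10.0
```

Request:
arm_command:
  xyz:
    - [-0.4,0.1,9.3]
    - [2.0,-0.1,9.2]
    - [4.8,-0.3,8.1]
    - [7.0,-0.5,6.2]
    - [8.6,-0.6,3.7]
  spin: [0,0,0,0,0]

```text
time: 6.5
tool_pos: [0.5168, 0.241, 0.2698]
tool_rot: [-3.139, 0.0, 1.494]
contact_force: [-1.3, -1.5, -7.2]
opening: 0.0145
grip_force: 10.0
```

Request:
arm_command:
  xyz:
    - [9.3,-0.6,0.9]
    - [9.1,-0.6,-2.0]
    - [8.1,-0.5,-4.8]
    - [6.2,-0.4,-7.0]
    - [3.7,-0.2,-8.6]
    - [0.4,-0.1,-9.3]
    - [-2.0,0.1,-9.2]
    - [-4.8,0.3,-8.1]
    - [-7.0,0.5,-6.2]
    - [-8.6,0.6,-3.7]
    - [-9.3,0.6,-0.9]
    - [-9.1,0.6,2.0]
    - [-8.1,0.5,4.8]
    - [-6.2,0.4,7.0]
    - [-3.7,0.2,8.6]
    - [-0.4,0.1,9.3]
    - [2.0,-0.1,9.2]
    - [4.8,-0.3,8.1]
    - [7.0,-0.5,6.2]
    - [8.6,-0.6,3.7]
  spin: [0,0,0,0,0,0,0,0,0,0,0,0,0,0,0,0,0,0,0,0]

```text
time: 8.5
tool_pos: [0.5167, 0.241, 0.2698]
tool_rot: [-3.139, 0.0, 1.494]
contact_force: [-0.4, -2.3, -6.3]
opening: 0.0147
grip_force: 10.0
```

```bash
python3 - <<'E'
from h import *
s=observe();print(s['time'],s['tool_pos'],s['contact_force'])
# brass finger / pointer comparison from scene & side: stop top z~.1 cloud face
im=np.zeros((560,800,3),np.uint8)
c=cap('scene'); im[:480,:400]=cv2.resize(c['img'][180:240,275:325],None,fx=8,fy=8,interpolation=cv2.INTER_CUBIC)
c=cap('side'); im[:480,400:800]=cv2.resize(c['img'][205:265,245:295],None,fx=8,fy=8,interpolation=cv2.INTER_CUBIC)
save(im,'m1.png')
E
```

```text
8.5 [0.51672385 0.24101743 0.26984214] [-0.4324452  -2.28042793 -6.30707936]
```

View pics/m1.png

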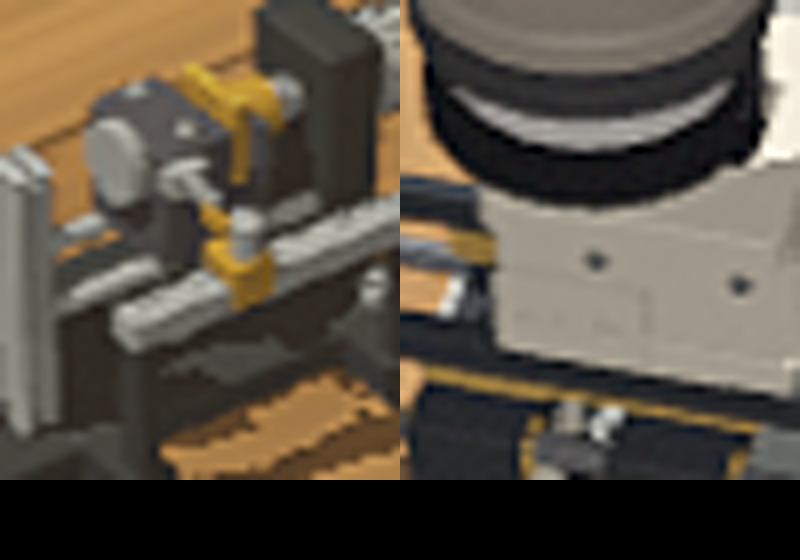

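```bash
python3 - <<'E'
from h import *
c=load('scene')
J=lambda p:((p-O)@R).round(4)
print(J(ptz(c,284.7,202.5,.08)),J(ptz(c,289.75,200.6,.08)))
print('pointer',J(ptz(c,275+212/8,180+200/8,.087)),J(pt(c,275+208/8,180+196/8)),'finger tip',J(ptz(c,275+207/8,180+212/8,.087)))
E
```

```text
[0.0011 0.0352 0.08  ] [0.0013 0.0504 0.08  ]
pointer [0.0423 0.0578 0.087 ] [0.0373 0.0599 0.0849] finger tip [0.0467 0.0529 0.087 ]
```

Request:
arm_command:
  xyz:
    - [9.3,-0.6,0.9]
    - [9.1,-0.6,-2.0]
    - [8.1,-0.5,-4.8]
    - [6.2,-0.4,-7.0]
    - [3.7,-0.2,-8.6]
    - [0.4,-0.1,-9.3]
    - [-2.0,0.1,-9.2]
    - [0,0,0]
    - [0,0,0]
  spin: [0,0,0,0,0,0,0,0,0]

```text
time: 9.5
tool_pos: [0.5516, 0.2388, 0.2294]
tool_rot: [3.141, 0.0, 1.495]
contact_force: [-2.4, -0.3, -1.6]
opening: 0.0143
grip_force: 10.0
```

Request:
arm_command:
  xyz:
    - [2.0,-0.1,9.2]
    - [-0.4,0.1,9.3]
    - [-3.7,0.2,8.6]
    - [-6.2,0.4,7.0]
    - [-8.1,0.5,4.8]
    - [-9.1,0.6,2.0]
    - [-9.3,0.6,-0.9]
    - [-8.6,0.6,-3.7]
    - [-7.0,0.5,-6.2]
    - [-4.8,0.3,-8.1]
    - [-2.0,0.1,-9.2]
    - [0.4,-0.1,-9.3]
    - [3.7,-0.2,-8.6]
    - [6.2,-0.4,-7.0]
    - [8.1,-0.5,-4.8]
    - [9.1,-0.6,-2.0]
    - [9.3,-0.6,0.9]
    - [8.6,-0.6,3.7]
    - [7.0,-0.5,6.2]
    - [0,0,0]
  spin: [0,0,0,0,0,0,0,0,0,0,0,0,0,0,0,0,0,0,0,0]

```text
time: 11.5
tool_pos: [0.5474, 0.239, 0.2219]
tool_rot: [3.141, -0.0, 1.494]
contact_force: [-2.1, -2.1, 2.9]
opening: 0.0146
grip_force: 10.0
```

Request:
arm_command:
  xyz:
    - [0,0,0]
    - [0,0,0]
    - [0,0,0]
    - [0,0,0]
    - [0,0,0]
  spin: [0,0,0,0,0]
  jaw: 0.2

```text
time: 12.0
tool_pos: [0.5467, 0.2391, 0.2216]
tool_rot: [3.141, -0.0, 1.495]
contact_force: [-0.3, -0.0, 0.3]
opening: 0.0501
grip_force: 0.0
```

Request:
arm_command:
  xyz:
    - [0,0,45]
    - [0,0,45]
    - [2,-38,0]
    - [3,-38,0]
    - [3,-38,0]
    - [3,-38,0]
    - [2,-38,0]
    - [0,0,0]
    - [0,0,0]
  spin: [0,0,0,0,0,0,0,0.5,0]
  jaw: 1

```text
time: 12.9
tool_pos: [0.5597, 0.0484, 0.3117]
tool_rot: [3.141, -0.0, 1.501]
contact_force: [0.7, -0.5, -0.3]
opening: 0.0919
grip_force: 0.0
```

```bash
python3 - <<'E'
from h import *
c=cap('wrist'); s=observe();print(s['time'],s['tool_pos'],s['tool_rot'])
P=(cloud(c)-O)@R
m=(c['depth']>0)&(P[...,0]>.034)&(P[...,0]<.062)&(P[...,1]>.03)&(P[...,1]<.075)&(P[...,2]>.08)&(P[...,2]<.092)
v,u=np.nonzero(m); print(u.min(),u.max(),v.min(),v.max())
Q=P[m]
for x in np.arange(.036,.062,.002):
    q=Q[abs(Q[:,0]-x)<.001]
    if len(q): print(x.round(3),len(q),q.min(0).round(4),q.max(0).round(4),q.mean(0).round(4))
cu,cv=int(np.median(u)),int(np.median(v))
x0,y0=cu-40,cv-30; print(x0,y0)
save(cv2.resize(c['img'][y0:y0+60,x0:x0+80],None,fx=10,fy=10,interpolation=cv2.INTER_CUBIC),'m2.png')
E
```

```text
12.95 [0.55966593 0.04931715 0.31166196] [ 3.14153094e+00 -4.49760333e-04  1.50253200e+00]
262 301 168 189
0.036 14 [0.0352 0.0554 0.0823] [0.0367 0.0574 0.0891] [0.036  0.0566 0.0872]
0.038 15 [0.0371 0.0555 0.0822] [0.0389 0.0575 0.0904] [0.038  0.0567 0.0871]
0.04 15 [0.0393 0.0554 0.0824] [0.0409 0.0574 0.089 ] [0.0401 0.0566 0.0867]
0.042 15 [0.0414 0.0555 0.0822] [0.0429 0.0575 0.0893] [0.0422 0.0567 0.0869]
0.044 10 [0.0435 0.0555 0.0821] [0.0443 0.0575 0.0889] [0.044  0.0567 0.0871]
0.046 10 [0.0457 0.0519 0.0841] [0.0464 0.0542 0.0892] [0.046  0.0532 0.0875]
0.048 15 [0.0471 0.0518 0.0843] [0.0485 0.0542 0.0887] [0.0478 0.0532 0.0874]
0.05 15 [0.0492 0.052  0.0846] [0.0506 0.0543 0.0895] [0.0499 0.0532 0.0878]
0.052 15 [0.0512 0.0519 0.0843] [0.0527 0.0543 0.0896] [0.052  0.0533 0.0879]
0.054 29 [0.0533 0.0477 0.0802] [0.055  0.0605 0.0892] [0.0545 0.0537 0.0847]
0.056 51 [0.055  0.0453 0.0806] [0.057  0.0606 0.0896] [0.056  0.0534 0.0838]
0.058 64 [0.057  0.0453 0.0802] [0.059  0.0606 0.0906] [0.0579 0.0534 0.0834]
0.06 62 [0.0591 0.0451 0.0804] [0.0608 0.0606 0.0847] [0.06   0.0533 0.0823]
253 148
```

View pics/m2.png

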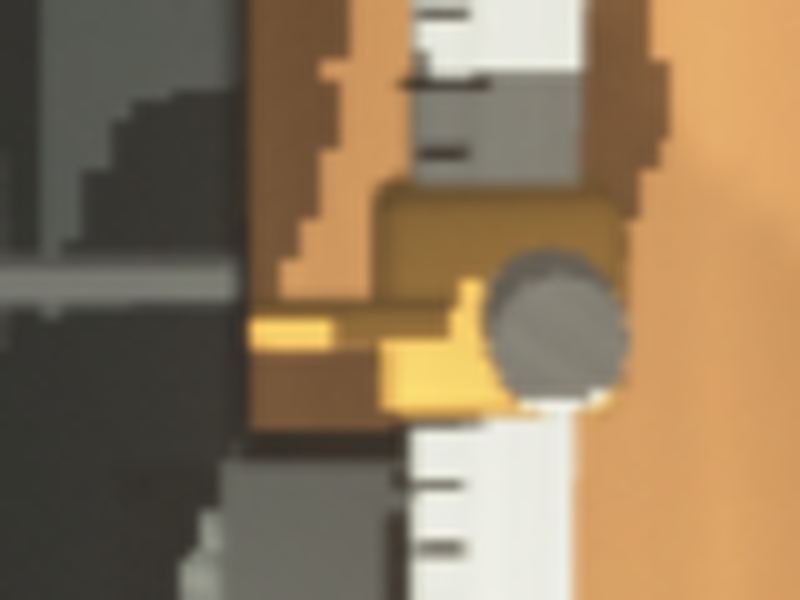

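Request:
arm_command:
  xyz:
    - [-2,38,0]
    - [-3,38,0]
    - [-3,38,0]
    - [-3,38,0]
    - [-2,38,0]
    - [0,0,-30]
    - [0,0,-30]
    - [0,0,-30]
    - [0,0,0]
    - [0,0,0]
  spin: [-0.5,0,0,0,0,0,0,0,0,0]
  jaw: 0.2

```text
time: 13.95
tool_pos: [0.5464, 0.2402, 0.2219]
tool_rot: [-3.141, 0.0, 1.496]
contact_force: [-0.5, 0.6, 0.7]
opening: 0.0549
grip_force: 0.0
```

Request:
arm_command:
  xyz:
    - [0,0,0]
    - [0,0,0]
    - [0,0,0]
    - [0,0,0]
    - [0,0,0]
    - [0,0,0]
    - [0,0,0]
  spin: [0,0,0,0,0,0,0]
  jaw: -1

```text
time: 14.65
tool_pos: [0.547, 0.2389, 0.2218]
tool_rot: [3.141, -0.0, 1.494]
contact_force: [1.9, 0.5, -0.1]
opening: 0.0145
grip_force: 10.0
```

Request:
arm_command:
  xyz:
    - [4.8,-0.3,8.1]
    - [2,-0.1,9.2]
    - [-0.4,0.1,9.3]
    - [-3.7,0.2,8.6]
    - [-6.2,0.4,7]
    - [-8.1,0.5,4.8]
    - [-9.1,0.6,2]
    - [0,0,0]
  spin: [0,0,0,0,0,0,0,0]

```text
time: 15.45
tool_pos: [0.5245, 0.2405, 0.2709]
tool_rot: [-3.14, 0.001, 1.495]
contact_force: [-2.8, -1.8, -0.8]
opening: 0.0145
grip_force: 10.0
```

Request:
arm_command:
  xyz:
    - [0,0,0]
    - [0,0,0]
    - [0,0,0]
    - [0,0,0]
    - [0,0,0]
  spin: [0,0,0,0,0]
  jaw: 0.2

```text
time: 15.95
tool_pos: [0.5262, 0.2405, 0.2707]
tool_rot: [3.141, -0.0, 1.494]
contact_force: [0.2, -0.5, 0.3]
opening: 0.05
grip_force: 0.0
```

Request:
arm_command:
  xyz:
    - [0,0,25]
    - [0,0,25]
    - [7,-38,0]
    - [7,-38,0]
    - [7,-38,0]
    - [7,-38,0]
    - [7,-38,0]
    - [0,0,0]
    - [0,0,0]
  spin: [0,0,0,0,0,0,0,0.5,0]
  jaw: 1

```text
time: 16.85
tool_pos: [0.5611, 0.0498, 0.3206]
tool_rot: [-3.141, -0.0, 1.501]
contact_force: [-0.6, -0.3, -0.2]
opening: 0.092
grip_force: 0.0
```

```bash
python3 - <<'E'
from h import *
c=cap('wrist'); s=observe();print(s['time'],s['tool_pos'],s['tool_rot'])
P=(cloud(c)-O)@R
m=(c['depth']>0)&(P[...,0]>.034)&(P[...,0]<.056)&(P[...,1]>.03)&(P[...,1]<.075)&(P[...,2]>.08)&(P[...,2]<.092)
Q=P[m]
for x in np.arange(.036,.056,.002):
    q=Q[abs(Q[:,0]-x)<.001]
    if len(q): print(x.round(3),len(q),q.min(0).round(4),q.max(0).round(4),q.mean(0).round(4))
E
```

```text
16.9 [0.56094593 0.05070367 0.32056914] [-3.14139425e+00 -4.52667908e-04  1.50250377e+00]
0.036 13 [0.0351 0.0516 0.0839] [0.0367 0.0538 0.0893] [0.0359 0.0529 0.0875]
0.038 14 [0.0372 0.0517 0.0838] [0.0389 0.0539 0.0901] [0.0381 0.053  0.0873]
0.04 13 [0.0394 0.0516 0.0833] [0.041  0.0539 0.0888] [0.0401 0.0528 0.0871]
0.042 12 [0.041  0.0516 0.0844] [0.0425 0.054  0.0896] [0.0419 0.0531 0.0881]
0.044 10 [0.0431 0.0515 0.0845] [0.0439 0.0539 0.0898] [0.0435 0.053  0.0876]
0.046 12 [0.0454 0.0523 0.0851] [0.0468 0.0542 0.0895] [0.0461 0.0534 0.088 ]
0.048 8 [0.0475 0.0523 0.0861] [0.0483 0.0542 0.0885] [0.0479 0.0533 0.0877]
0.05 12 [0.049  0.0523 0.0863] [0.0505 0.0542 0.0893] [0.0497 0.0534 0.088 ]
0.052 12 [0.0512 0.0523 0.0859] [0.0527 0.0544 0.0888] [0.0519 0.0533 0.0878]
0.054 23 [0.0534 0.0474 0.0812] [0.055  0.06   0.0895] [0.0545 0.0544 0.0851]
0.056 24 [0.055  0.0456 0.0804] [0.0558 0.0606 0.09  ] [0.0556 0.053  0.0832]
```

Request:
arm_command:
  xyz:
    - [0,-36,1]
    - [-1,-36,1]
    - [0,-36,1]
    - [-1,-36,1]
    - [-1,-36,1]
    - [0,-36,1]
    - [-1,-36,1]
    - [-1,-36,1]
    - [0,-36,1]
    - [-1,-36,1]
    - [-1,-36,0]
    - [0,-36,0]
    - [-1,-36,0]
    - [0,0,0]
    - [0,0,0]
  spin: [2.4,2.4,2.4,2.4,2.4,2.4,2.4,2.4,2.4,2.4,2.4,2.4,2.4,0,0]

```text
time: 18.4
tool_pos: [0.5536, -0.4168, 0.33]
tool_rot: [3.141, -0.001, 2.048]
contact_force: [-0.9, 0.7, 0.5]
opening: 0.0919
grip_force: 0.0
```

```bash
python3 - <<'E'
from h import *
from scipy.optimize import least_squares
c=cap('wrist'); s=observe();print(s['time'],s['tool_pos'],s['tool_rot'])
W=cloud(c); col=c['img'].astype(int); grey=abs(col[...,0]-col[...,2])<25
m=(c['depth']>0)&grey&(abs(W[...,0]-.525)<.1)&(abs(W[...,1]+.365)<.12)&(W[...,2]>.03)&(W[...,2]<.05)
T=W[m]; print(len(T))
f=lambda p:np.hypot((T[:,0]-p[0]-(T[:,1]+.365)*p[1])/np.hypot(1,p[1]),T[:,2]-p[2])-.010
r=least_squares(f,[.523,-.52,.036],loss='soft_l1',f_scale=.001); p=r.x
d=np.array([p[1],1]);d/=np.linalg.norm(d); t=(T[:,:2]-[p[0],-.365])@d
print(p,'yaw',np.degrees(np.arctan(-p[1])),'rms',np.sqrt((f(p)**2).mean()),np.percentile(t,[0,.5,50,99.5,100]))
print('mid',np.array([p[0],-.365])+d*(np.percentile(t,99.8)+np.percentile(t,.2))/2)
for n in ('scene','side'):
    c=load(n); W=cloud(c); T=W[(W[...,0]>.44)&(W[...,0]<.6)&(W[...,1]<-.26)&(W[...,1]>-.46)&(W[...,2]>.034)&(W[...,2]<.05)]
    p=least_squares(f,[.523,-.52,.036],loss='soft_l1',f_scale=.001).x; d=np.array([p[1],1]);d/=np.linalg.norm(d); t=(T[:,:2]-[p[0],-.365])@d
    print(n,p,np.percentile(t,[0,.5,99.5,100]), np.array([p[0],-.365])+d*(t.max()+t.min())/2)
save(load('wrist')['img'],'w2.png')
E
```

```text
18.45 [ 0.55379334 -0.41603577  0.33022496] [ 3.14132687e+00 -1.29295109e-03  2.04867853e+00]
4362
[ 0.52382582 -0.52049497  0.03537328] yaw 27.49675056275117 rms 0.0005900260207176758 [-0.08852209 -0.08709674  0.01429546  0.09035397  0.09128897]
mid [ 0.52312856 -0.36366038]
scene [ 0.52219398 -0.52165287  0.0366667 ] [-0.09047402 -0.09005092  0.08918335  0.09034844] [ 0.52222303 -0.36505567]
side [ 0.52429235 -0.52802784  0.03676156] [-0.0897451  -0.08693019  0.09484643  0.09516806] [ 0.52302627 -0.36260225]
```

Request:
arm_command:
  xyz:
    - [-11,18,0]
    - [-10,17,0]
    - [-10,17,0]
    - [0,0,-30]
    - [0,0,-30]
    - [0,0,-30]
    - [0,0,-20]
    - [0,0,-10]
    - [0,0,0]
    - [0,0,0]
  spin: [0,0,0,0,0,0,0,0,0,0]
  jaw: 0.2

```text
time: 19.45
tool_pos: [0.5226, -0.3651, 0.2117]
tool_rot: [3.141, 0.001, 2.049]
contact_force: [0.1, -1.2, 0.8]
opening: 0.0554
grip_force: 0.0
```

Request:
arm_command:
  xyz:
    - [0,0,0]
    - [0,0,0]
    - [0,0,0]
    - [0,0,0]
    - [0,0,0]
    - [0,0,0]
  spin: [0,0,0,0,0,0]
  jaw: -1
  squeeze: 30

```text
time: 20.05
tool_pos: [0.5227, -0.3652, 0.2111]
tool_rot: [3.139, 0.001, 2.047]
contact_force: [5.1, 3.3, 1.6]
opening: 0.0189
grip_force: 30.0
```

```bash
python3 - <<'E'
from h import *
s=observe();print(s['time'],s['tool_pos'],s['tool_rot'],s['contact_force'],s['opening'],s['grip_force'])
E
```

```text
20.05 [ 0.52273921 -0.365244    0.2110941 ] [3.13942213e+00 1.02178613e-03 2.04746555e+00] [5.1306454  3.25624026 1.57689479] 0.01894916424274681 30.00158339738846
```

Request:
arm_command:
  xyz:
    - [0,0,10]
    - [0,0,25]
    - [0,0,30]
    - [0,0,30]
    - [0,0,20]
    - [-1.5,20,0]
    - [-1.5,32,0]
    - [-1.5,35,0]
    - [-1.5,35,0]
    - [-1.5,35,0]
    - [-1.5,35,0]
    - [-1.5,35,0]
    - [-1.5,35,0]
    - [-1.5,35,0]
    - [-1.5,28,0]
    - [0,17,0]
    - [0,0,0]
    - [0,0,0]
    - [0,0,0]
  spin: [0,0,0,0,0,-3.1,-3.1,-3.1,-3.1,-3.1,-3.1,-3.1,-3.1,-3.1,-3.2,0,0,0,0]

```text
time: 21.95
tool_pos: [0.507, -0.0245, 0.3258]
tool_rot: [3.141, 0.001, 1.504]
contact_force: [0.4, -0.3, -1.8]
opening: 0.0191
grip_force: 30.0
```

```bash
python3 - <<'E'
from h import *
c=cap('wrist'); s=observe();print(s['time'],s['tool_pos'],s['tool_rot'],s['contact_force'],s['opening'])
print('jig',(np.array(s['tool_pos'])-O)@R)
save(cv2.resize(c['img'],(800,600)),'w3.png')
P=(cloud(c)-O)@R
# tube: front portion between z .13 and .165
m=(c['depth']>0)&(abs(P[...,0])<.03)&(P[...,1]>-.06)&(P[...,1]<.06)&(P[...,2]>.115)&(P[...,2]<.18)
Q=P[m]
for y in np.arange(-.05,.05,.01):
    q=Q[abs(Q[:,1]-y)<.005]
    if len(q)>5: print(y.round(3),len(q),q.min(0).round(4),q.max(0).round(4))
print(Q[:,1].max())
m=(c['depth']>0)&(abs(P[...,0])<.05)&(P[...,1]>-.012)&(P[...,1]<.012)&(P[...,2]>.108)&(P[...,2]<.116)
Q=P[m]; 
for sg in (-1,1):
    q=Q[Q[:,0]*sg>0]; print('cheek',len(q),q.min(0).round(4),q.max(0).round(4),q.mean(0).round(4))
E
```

```text
22.0 [ 0.50704595 -0.02455057  0.32570115] [3.14148999e+00 3.87499687e-04 1.50381479e+00] [ 0.48026363 -1.4629802  -1.66545446] 0.019235409027798134
jig [-0.00086396 -0.06174358  0.32570115]
-0.05 1709 [-0.0265 -0.055   0.1463] [ 0.0253 -0.045   0.18  ]
-0.04 627 [-0.0102 -0.045   0.1519] [ 0.0092 -0.035   0.1616]
-0.03 652 [-0.0106 -0.035   0.1494] [ 0.0091 -0.025   0.1618]
-0.02 705 [-0.0104 -0.025   0.1495] [ 0.0095 -0.015   0.1614]
-0.01 741 [-0.0101 -0.015   0.1508] [ 0.0094 -0.005   0.1616]
0.0 784 [-0.0105 -0.005   0.1507] [0.0091 0.005  0.1621]
0.01 847 [-0.0103  0.005   0.1498] [0.0095 0.0149 0.1618]
0.02 873 [-0.0105  0.0153  0.1504] [0.0094 0.025  0.1617]
0.03 446 [-0.0104  0.025   0.1514] [0.0092 0.0298 0.1615]
0.02981167062743949
cheek 437 [-0.0317 -0.0063  0.1085] [-0.0139  0.0065  0.1132] [-0.0228  0.0003  0.1113]
cheek 448 [ 0.013  -0.0065  0.1081] [0.031  0.0065 0.1134] [0.0218 0.0003 0.1111]
```

View pics/w3.png

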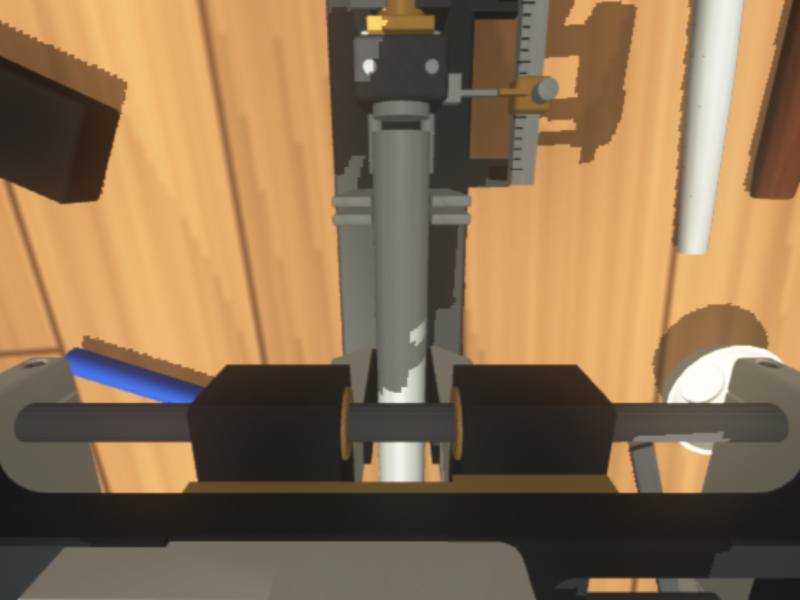

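The tube (centre column about 401) is in line with the cheek gap (about 372–430), and its end at row 130 stands about 13 mm short of the stop face. Pointer and mark line up at row 93.

Request:
arm_command:
  xyz:
    - [0,0,-20]
    - [0,0,-20]
    - [0,0,-15]
    - [0,0,-8]
    - [0,0,-5]
    - [0,0,0]
    - [0,0,0]
  spin: [0,0,0,0,0,0,0]

```text
time: 22.7
tool_pos: [0.5073, -0.0238, 0.2582]
tool_rot: [3.141, 0.0, 1.505]
contact_force: [0.3, 0.4, -1.7]
opening: 0.0193
grip_force: 30.0
```

Request:
arm_command:
  xyz:
    - [0,0,-1]
    - [0,0,-1]
    - [0,0,0]
    - [0,0,0]
  spin: [0,0,0,0]

```text
time: 23.1
tool_pos: [0.507, -0.0235, 0.2558]
tool_rot: [3.141, 0.0, 1.505]
contact_force: [-0.4, 0.5, -1.8]
opening: 0.0192
grip_force: 30.0
```

Request:
arm_command:
  xyz:
    - [0,0,-0.5]
    - [0,0,0]
    - [0,0,0]
  spin: [0,0,0]

```text
time: 23.4
tool_pos: [0.5071, -0.0236, 0.2553]
tool_rot: [3.141, 0.0, 1.505]
contact_force: [0.1, -0.1, -1.0]
opening: 0.0189
grip_force: 30.0
```

Request:
arm_command:
  xyz:
    - [0,0,-0.5]
    - [0,0,0]
    - [0,0,0]
  spin: [0,0,0]

```text
time: 23.7
tool_pos: [0.5072, -0.0236, 0.255]
tool_rot: [3.141, 0.0, 1.505]
contact_force: [0.8, 0.1, 3.4]
opening: 0.0191
grip_force: 30.0
```

Request:
arm_command:
  xyz:
    - [0,0,-0.5]
    - [0,0,0]
    - [0,0,0]
  spin: [0,0,0]

```text
time: 24.0
tool_pos: [0.5072, -0.0236, 0.2549]
tool_rot: [3.14, 0.0, 1.505]
contact_force: [-1.0, 1.0, 8.5]
opening: 0.0187
grip_force: 30.0
```

Request:
arm_command:
  xyz:
    - [0,0,0.8]
    - [0.2,2,0]
    - [0.2,2,0]
    - [0.1,2,0]
    - [0.1,2,0]
    - [0.1,1.5,0]
    - [0,0,0]
    - [0,0,0]
  spin: [0,0,0,0,0,0,0,0]

```text
time: 24.8
tool_pos: [0.5079, -0.0139, 0.255]
tool_rot: [3.141, -0.0, 1.505]
contact_force: [3.4, -0.1, 0.6]
opening: 0.0191
grip_force: 30.0
```

Request:
arm_command:
  xyz:
    - [0,0.5,0]
    - [0.1,0.5,0]
    - [0,0.3,0]
    - [0,0,0]
  spin: [0,0,0,0]

```text
time: 25.2
tool_pos: [0.5079, -0.0129, 0.255]
tool_rot: [3.141, 0.0, 1.505]
contact_force: [2.8, -3.1, 1.5]
opening: 0.0193
grip_force: 30.0
```

Request:
arm_command:
  xyz:
    - [0,0.3,0]
    - [0,0,0]
    - [0,0,0]
  spin: [0,0,0]

```text
time: 25.5
tool_pos: [0.5079, -0.0125, 0.2551]
tool_rot: [3.141, 0.0, 1.505]
contact_force: [1.8, -3.4, 1.4]
opening: 0.0192
grip_force: 30.0
```

Request:
arm_command:
  xyz:
    - [0,0.3,0]
    - [0,0,0]
    - [0,0,0]
  spin: [0,0,0]

```text
time: 25.8
tool_pos: [0.5079, -0.0122, 0.2551]
tool_rot: [3.141, 0.0, 1.505]
contact_force: [3.7, -3.5, 1.9]
opening: 0.0192
grip_force: 30.0
```

```bash
python3 - <<'E'
from h import *
s=observe();print(s['time'],s['tool_pos'],s['contact_force'],s['opening'])
c=cap('wrist');P=(cloud(c)-O)@R
for n,x0,x1,y0,y1,z0,z1 in [('tube',-.004,.004,.0,.06,.084,.095),('ptr',.036,.044,.04,.07,.08,.092),('fing',.046,.053,.04,.07,.08,.092)]:
    m=(c['depth']>0)&(P[...,0]>x0)&(P[...,0]<x1)&(P[...,1]>y0)&(P[...,1]<y1)&(P[...,2]>z0)&(P[...,2]<z1)
    q=P[m]; print(n,len(q),*( [q.min(0).round(4),q.max(0).round(4),q.mean(0).round(4)] if len(q) else []))
E
```

```text
25.8 [ 0.50792677 -0.01221325  0.25505168] [ 3.68203191 -3.48586585  1.88762036] 0.01919724463121436
tube 2327 [-0.004   0.      0.0867] [0.004  0.06   0.0949] [0.     0.0322 0.09  ]
ptr 139 [0.0361 0.0511 0.0834] [0.0439 0.0537 0.0899] [0.04   0.0522 0.0879]
fing 125 [0.046  0.0515 0.0838] [0.053  0.0541 0.0897] [0.0494 0.0526 0.0879]
```

Request:
arm_command:
  xyz:
    - [0,0.3,0]
    - [0,0.3,0]
    - [0,0,0]
  spin: [0,0,0]

```text
time: 26.15
tool_pos: [0.5079, -0.0118, 0.255]
tool_rot: [3.141, 0.001, 1.505]
contact_force: [4.3, -5.0, 1.4]
opening: 0.0189
grip_force: 30.0
```

Request:
arm_command:
  xyz:
    - [0,0.3,0]
    - [0,0,0]
    - [0,0,0]
  spin: [0,0,0]

```text
time: 26.45
tool_pos: [0.5079, -0.0117, 0.255]
tool_rot: [3.141, 0.001, 1.505]
contact_force: [2.7, -6.5, 1.5]
opening: 0.019
grip_force: 30.0
```

Request:
arm_command:
  xyz:
    - [0,0.3,0]
    - [0,0,0]
    - [0,0,0]
  spin: [0,0,0]

```text
time: 26.75
tool_pos: [0.5079, -0.0116, 0.255]
tool_rot: [3.141, 0.001, 1.505]
contact_force: [3.2, -7.2, 1.2]
opening: 0.0191
grip_force: 30.0
```

Request:
arm_command:
  xyz:
    - [0,0.3,0]
    - [0,0,0]
    - [0,0,0]
  spin: [0,0,0]

```text
time: 27.05
tool_pos: [0.508, -0.0115, 0.255]
tool_rot: [3.141, 0.002, 1.505]
contact_force: [3.4, -9.8, 1.4]
opening: 0.0191
grip_force: 30.0
```

Request:
arm_command:
  xyz:
    - [0,0.3,0]
    - [0,0,0]
    - [0,0,0]
  spin: [0,0,0]

```text
time: 27.35
tool_pos: [0.508, -0.0114, 0.2551]
tool_rot: [3.141, 0.002, 1.505]
contact_force: [3.2, -9.5, 2.6]
opening: 0.0191
grip_force: 30.0
```

```bash
python3 - <<'E'
from h import *
s=observe();print(s['time'],s['tool_pos'],s['contact_force'],s['opening'])
c=cap('wrist');P=(cloud(c)-O)@R
for n,x0,x1,y0,y1,z0,z1 in [('ptr',.036,.044,.04,.07,.08,.092),('fing',.046,.053,.04,.07,.08,.092)]:
    m=(c['depth']>0)&(P[...,0]>x0)&(P[...,0]<x1)&(P[...,1]>y0)&(P[...,1]<y1)&(P[...,2]>z0)&(P[...,2]<z1)
    q=P[m]; print(n,len(q),*( [q.min(0).round(4),q.max(0).round(4),q.mean(0).round(4)] if len(q) else []))
m=(c['depth']>0)&(abs(P[...,0])<.002)&(P[...,1]>.03)&(P[...,1]<.06)
q=P[m]; 
for y in np.arange(.034,.056,.001):
    z=q[abs(q[:,1]-y)<.0005,2]
    if len(z): print(y.round(3),z.min().round(4),z.max().round(4),end='; ')
E
```

```text
27.35 [ 0.50797052 -0.01140974  0.25507534] [ 3.197128   -9.50466282  2.64164086] 0.01910309816349617
ptr 141 [0.036  0.0512 0.0831] [0.044  0.0538 0.0901] [0.04   0.0523 0.0877]
fing 122 [0.0462 0.0514 0.0841] [0.053  0.0542 0.09  ] [0.0496 0.0527 0.088 ]
0.034 0.0884 0.09; 0.035 0.0878 0.0904; 0.036 0.0878 0.0902; 0.037 0.0877 0.0902; 0.038 0.0877 0.0901; 0.039 0.0882 0.0906; 0.04 0.0881 0.0908; 0.041 0.0884 0.0902; 0.042 0.0883 0.0934; 0.043 0.0923 0.0947; 0.044 0.0915 0.0947; 0.045 0.0922 0.0946; 0.046 0.0923 0.0956; 0.047 0.0924 0.0943; 0.048 0.092 0.0956; 0.049 0.089 0.0918; 0.05 0.0895 0.093; 0.051 0.0898 0.0925; 0.052 0.0905 0.0923; 0.053 0.09 0.0923; 0.054 0.0903 0.0922; 0.055 0.0892 0.0924;
```

Request:
arm_command:
  xyz:
    - [0,0.3,0]
    - [0,0.3,0]
    - [0,0,0]
    - [0,0,0]
    - [0,0,0]
  spin: [0,0,0,0,0]

```text
time: 27.9
tool_pos: [0.508, -0.0112, 0.255]
tool_rot: [3.141, 0.003, 1.505]
contact_force: [2.4, -13.1, 2.5]
opening: 0.0196
grip_force: 30.0
```

Request:
arm_command:
  xyz:
    - [0,0,0]
    - [0,0,0]
    - [0,0,0]
    - [0,0,0]
    - [0,0,0]
  spin: [0,0,0,0,0]

```text
time: 28.4
tool_pos: [0.508, -0.0112, 0.2551]
tool_rot: [3.141, 0.003, 1.505]
contact_force: [2.0, -13.2, 1.4]
opening: 0.0193
grip_force: 30.0
```

Request:
arm_command:
  xyz:
    - [0,-0.4,0]
    - [0,-0.4,0]
    - [0,-0.4,0]
    - [0,0,0]
  spin: [0,0,0,0]

```text
time: 28.8
tool_pos: [0.5079, -0.0116, 0.255]
tool_rot: [3.141, 0.001, 1.505]
contact_force: [3.5, -7.7, 3.0]
opening: 0.0192
grip_force: 30.0
```

Request:
arm_command:
  xyz:
    - [0,0,0]
    - [0,0,0]
    - [0,0,0]
    - [0,0,0]
    - [0,0,0]
  spin: [0,0,0,0,0]
  jaw: 0

```text
time: 29.3
tool_pos: [0.5076, -0.0107, 0.2547]
tool_rot: [-3.141, -0.0, 1.505]
contact_force: [-0.1, 0.4, 0.2]
opening: 0.0452
grip_force: 0.0
```

Request:
arm_command:
  xyz:
    - [0,0,5]
    - [0,0,15]
    - [0,0,25]
    - [0,0,20]
    - [0,0,0]
    - [0,0,0]
  spin: [0,0,0,0,0,0]

```text
time: 29.9
tool_pos: [0.5077, -0.0109, 0.3202]
tool_rot: [3.141, 0.0, 1.505]
contact_force: [-0.5, 0.6, -0.3]
opening: 0.0458
grip_force: 0.0
```

```bash
python3 - <<'E'
from h import *
s=observe();print(s['time'],s['tool_pos'],s['contact_force'],s['opening'])
c=cap('wrist');P=(cloud(c)-O)@R
for n,x0,x1,y0,y1,z0,z1 in [('ptr',.036,.044,.04,.07,.08,.092),('fing',.046,.053,.04,.07,.08,.092),('tube',-.012,.012,-.05,-.01,.082,.095),('tube2',-.012,.012,.01,.035,.082,.095)]:
    m=(c['depth']>0)&(P[...,0]>x0)&(P[...,0]<x1)&(P[...,1]>y0)&(P[...,1]<y1)&(P[...,2]>z0)&(P[...,2]<z1)
    q=P[m]; print(n,len(q),*( [q.min(0).round(4),q.max(0).round(4),q.mean(0).round(4)] if len(q) else []))
m=(c['depth']>0)&(abs(P[...,0])<.002)&(P[...,1]>.03)&(P[...,1]<.06)
q=P[m]; 
for y in np.arange(.036,.05,.001):
    z=q[abs(q[:,1]-y)<.0005,2]
    if len(z): print(y.round(3),z.min().round(4),z.max().round(4),end='; ')
save(cv2.resize(c['img'],(800,600)),'end.png')
E
```

```text
29.9 [ 0.50765907 -0.01093829  0.32015843] [-0.4715284   0.59674676 -0.31011297] 0.04576124267387996
ptr 59 [0.036  0.0512 0.0833] [0.0438 0.0535 0.0902] [0.0399 0.0522 0.0877]
fing 54 [0.0461 0.0515 0.0861] [0.0529 0.0541 0.0897] [0.0494 0.0528 0.088 ]
tube 1292 [-0.0101 -0.05    0.0821] [ 0.0091 -0.01    0.0913] [-0.0003 -0.0295  0.0875]
tube2 988 [-0.0102  0.0101  0.082 ] [0.0092 0.0347 0.0911] [-0.0005  0.0226  0.0876]
0.036 0.0883 0.0904; 0.037 0.0893 0.0905; 0.038 0.0883 0.0906; 0.039 0.0888 0.0899; 0.04 0.0886 0.0904; 0.041 0.0884 0.0905; 0.042 0.088 0.0949; 0.043 0.0922 0.0939; 0.044 0.0927 0.0947; 0.045 0.0924 0.0949; 0.046 0.092 0.0946; 0.047 0.0918 0.0947; 0.048 0.0929 0.0943; 0.049 0.0892 0.0913; 0.05 0.0903 0.0917;
```

View pics/end.png

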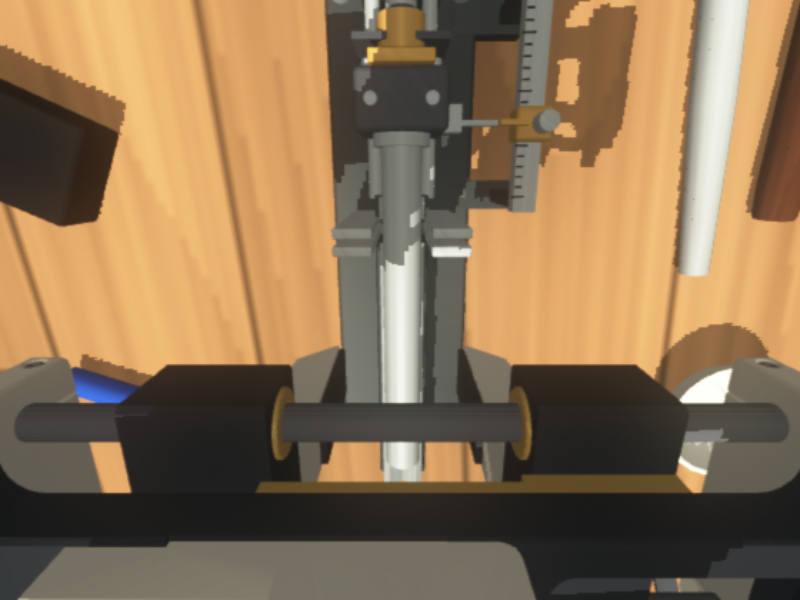

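The tube lies in the V with its end against the stop face at about (402,145). Pointer and mark are level at row 123, and the gripper is clear.

```bash
python3 -c "
from cell import *
print(hand_in())"
```

```text
the job is handed in; nothing more can be done
None
```

I handed the job in at about 30 s: the stop was wound out past the mark, then in to within about 0.6 mm of it, and the tube was pressed on at about 10 N (13 N at the wrist, less roughly 3 N estimated bed friction) and let go. It lies in the V bed against the stop; the hand-in gave no verdict.

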